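# Crank the goods lift to the free landing and push the carton across

## Task

One of the two landings beside the lift is taken by a stack of pans; the carton on the lift belongs on the other, free one. Turn the hand crank until the lift platform is level with the free landing, then gently push the carton straight across, without tipping it, until it is fully home against the end plate. Leave the platform at that height and do not disturb the other things on the table.

Things in the scene. Friction and masses are not known exactly. Their poses are not given: they have to be found in the camera images.
- lift: grey fixed base of a hand-cranked goods lift; origin on the table under the middle of its platform. x points away from the robot, y along the line landing - platform - landing, z up; it may be turned a little. 'lift' coordinates below are in this frame.
- platform_top (a point): middle of the lift platform's upper face. The platform is an aluminium plate, 150 mm (x) by 206 mm (y), that the crank moves straight up and down; its top starts 100 mm above the table. It cannot be pushed up or down by hand.
- crank (a joint): angle of the horizontal hand crank, rad, 0 at the start, range +-7.8 (positive counter-clockwise seen from above). Positive raises the platform, 40 mm a full turn, negative lowers it; it stays where it is left. At 0 the crank arm points along lift +x.
- crank_axis (a point): point on the crank's vertical axis at the height of crank_grip, 165 mm above the table; at lift x = -60 mm, y = -390 mm. The grey crank pedestal is 60 mm square and 100 mm tall; steel arm at 121 to 131 mm height.
- crank_grip (a point): the crank's grip, 55 mm from the axis: a flat upright wooden block fixed to the arm (it does not spin), 36 mm along the arm, 16 mm thick across it, from 131 to 185 mm above the table. This point is 20 mm below its top. Pinch it from above across its 16 mm thickness; the grip turns with the arm. x points outward along the arm.
- landing_high_top (a point): middle of the upper face of the taller landing, a fixed solid stainless pedestal 150 mm (x) by 153 mm (y), top 118 to 142 mm above the table. The landings stand either side of the platform at lift y = +185 and -185 mm; which on which side varies. Their edges along x slope down 5 mm over their last 15 mm; 6 mm gap to the platform.
- landing_low_top (a point): the same for the lower landing, top 58 to 82 mm above the table.
- stack: heavy round stack of aluminium pans, 100 mm diameter, top 196 mm above the table, that occupies one of the two landings and cannot be moved (at lift y = about +205 or -205 mm); origin at table height on its axis. The other landing is free.
- carton: closed brown carton standing on the lift platform, 130 mm (x) by 120 mm (y) by 80 mm tall, 0.5 to 0.9 kg, origin at the centre of its underside. Too wide to grip: it is pushed.
- end_left: upright aluminium end plate, 140 mm wide (x), 12 mm thick, 175 mm tall, at lift y = +271 mm (inner face at +265 mm); origin at its foot
- end_right: the same at lift y = -271 mm (inner face at -265 mm)
- spoon: bystander: wooden spoon 200 mm, lying on the table
- spatula: bystander: spatula 240 mm, lying
- bowl: bystander: steel bowl 120 mm across, 50 mm tall
- cup: bystander: aluminium cup 72 mm across, 80 mm tall
- jar: bystander: glass jar 70 mm across, 100 mm tall
- canister: bystander: round aluminium canister 110 mm across, 80 mm tall
- lid: bystander: aluminium lid 130 mm across with a knob, 36 mm tall
There are look-alikes about, which are no part of the job. Leave any red look-alike of the stack alone.

How it is judged:
By the outcome, as a careful person would: the job done as asked, in the order asked, and still so for the second after the job is handed in, with the robot touching nothing.
It also fails if it takes over 72 s, if anything falls off the work surface, if the arm or the gripper's body presses on something with over 40 N, if the wrist force passes 120 N, or if a joint passes its speed limit or range.

## Robot

A 6-joint arm with a two-finger parallel gripper is mounted at the origin on the work surface. World frame = base frame: x ahead of the robot, y to its left, z up, the work surface at z = 0. Lengths are in m, angles in rad, forces in N, time in s.
With the tool pointing down it reaches from about 0.35 to 0.85 m from the base axis. Payload 8.1 kg.
Tool frame: the origin (TCP) lies at the very end of the fingers, on their centre line; the grasp point (between the pads) lies 19 mm behind it (r.grip_point_offset is the distance from the TCP to the grasp point, in m); z points along the fingers, y is the line along which they close (so a half turn about z gives the same grasp; the last joint's range is limited). The gripper opens to 93 mm and grips with 3 to 60 N. Pads are 15 mm wide; open, the fingers measure 128 mm over their backs; the gripper's body (75 mm by 188 mm) begins 65 mm behind the grasp point.
Start: joints at [-1.409, 0.13, 1.488, -0, 1.523, -0.085], TCP at [0.147, -0.582, 0.219] pointing down, gripper open.
Joint ranges: [-2.96, 2.96], [-0.89, 2.26], [0.02, 2.5], [-1.34, 4.48], [0, 2.73], [-2.66, 2.66]. Speed limits (rad/s): [2.39, 2.39, 2.79, 3.14, 3.14, 3.14].

## Interface

Orientations are given as a unit quaternion [w, x, y, z].
In Python, from workcell import monitor, grab_frame, hand_in, r gives the robot as it stands.
- The arm moves only by the tool step_arm, never from a script. Its argument "moves" is one flat list of numbers, 6 for each row, row after row: the shift along the world's x, y, z in cm, then the turn, a rotation vector about the world's x, y, z in degrees. A call has 1 to 10 rows; each row is the pose to reach, as a shift and turn from the pose commanded when the call began; what a row does not reach only later rows make up. A row lasts 1/10 s, in which the tool goes at most 50 mm and 8.59 degrees, less where a joint would pass 70% of its speed; a pose out of reach is approached as far as the arm can. A call with a gripper value outside its range is refused whole. "jaw" is the opening, from 0 (shut) to 1 (fully open), set as the call begins (left out, the last holds). The fingers move at their own pace and stop on an object; "squeeze" is the grip in N (left out, the last holds). Time passes only in rows, so rows that repeat a pose let the fingers close. It gives the time, the measured TCP pose, the force, the opening and the grip force at its end, in the units of the state.
- monitor.get_state(): the state, without advancing time (a new reading comes with each control period).
- grab_frame(name): name is "scene" or "side" or "wrist"; returns a dict with "img" (420x560x3 uint8, blue, green, red), "fx", "fy", "cx", "cy" (pixels), "eye" and "rotation" of the camera in the world. Camera axes: x right, y up, looking along -z (the intrinsics and any distortion apply to the point x, -y, -z); pixel columns grow to the right and rows downward; lengths in m; the calibration is good to about 2 mm. The wrist camera is an equidistant fisheye: a pixel r from the principal point sees the ray r / f radians off the axis. A picture is of the moment at which its call begins. There is no depth.
- hand_in(): hands the job in; it is judged then, once.
The state is a dict: "time": time; "joint_pos": joint angles; "qvel": joint speeds; "joint_torque": joint torques, N m; "tool_pos": TCP position; "tcp_rot": TCP orientation; "wrist_force": force on the tool from outside, world axes, zero at the start; "wrist_torque": the same for the moment, N m; "finger_gap": finger opening in m; "grip_force": force on a finger pad.
Only numpy, scipy, OpenCV 4.12 (cv2) and the standard library are available. Lean on these libraries where they do the work, as an engineer would, in place of code of your own. Each camera call takes 0.05 s, during which the arm holds its last target. There are 200 camera calls.

## Working session

There is one attempt and no reset: what is moved stays moved. The work goes in short steps, Python scripts to look and compute and a tool call to move; the robot and the scene stay as the last step left them, time stands still between calls to the robot, and variables do not carry over. Pictures are saved under pics/ and viewed, at most 10 in all, crops included, and the job is handed in when it is done.

Besides the shell and the picture viewer there is one more tool, called after ">>>" as name(argument=value, ...), one argument or row to a line, values as JSON. step_arm: Moves the arm, as the interface text tells. Its arguments: {"type":"object","properties":{"moves":{"type":"array","items":{"type":"number"}},"jaw":{"type":"number"},"squeeze":{"type":"number"}},"required":["moves"]}

```bash
ls; mkdir -p pics; python3 - <<'E'
from workcell import monitor, grab_frame, r
import cv2,numpy as np
for n in ("scene","side"):
    f=grab_frame(n); cv2.imwrite(f"pics/{n}0.png",f["img"])
    print(n,f["fx"],f["fy"],f["cx"],f["cy"],np.round(f["eye"],4).tolist(),np.round(f["rotation"],4).tolist(), [k for k in f])
print(monitor.get_state())
E
```

```text
pics
scene 431.53115793324275 431.53115793324275 278.40812800044785 214.89095185163447 [1.2332, 0.5682, 0.976] [0.3917, 0.1692, 0.3468, 0.8353] ['img', 'fx', 'fy', 'cx', 'cy', 'eye', 'rotation']
side 391.444211533127 391.444211533127 284.60040826058787 205.02848285580015 [0.2648, 0.8696, 1.1722] [-0.1587, -0.0639, 0.3336, 0.927] ['img', 'fx', 'fy', 'cx', 'cy', 'eye', 'rotation']
{'time': 0.1, 'joint_pos': array([-1.40938667e+00,  1.31045005e-01,  1.48916938e+00, -2.55362412e-05,
        1.52300070e+00, -8.54425122e-02]), 'qvel': array([-0.00235281, -0.00207324, -0.00104617,  0.00098594,  0.00141587,
        0.00016049]), 'joint_torque': array([ 2.98661425e-04, -5.61342824e+01, -4.93094909e+01,  7.69151025e-02,
        2.91385391e-02, -7.65959703e-05]), 'tool_pos': array([ 0.14651681, -0.58130882,  0.21771717]), 'tcp_rot': array([-8.10147616e-04,  9.92392263e-01,  1.23113521e-01, -4.35493551e-05]), 'wrist_force': array([-0.42387307,  0.14255587, -0.27918516]), 'wrist_torque': array([ 0.03699577,  0.0004644 , -0.0244897 ]), 'grip_force': 0.0, 'finger_gap': 0.09318444811810693}
```

View pics/scene0.png

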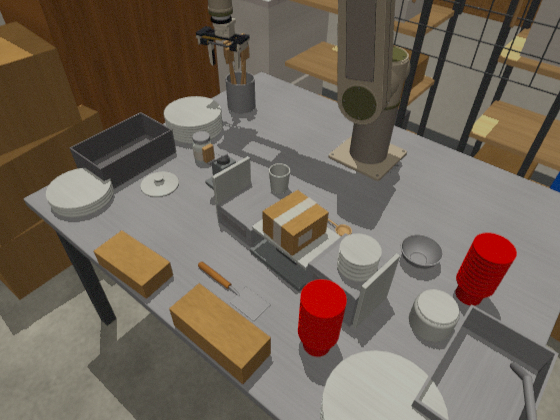

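View pics/side0.png

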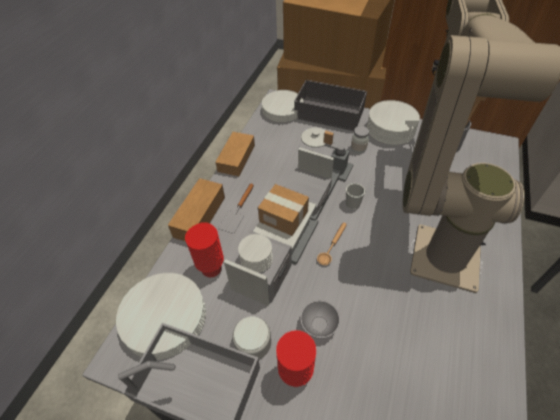

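The pan stack stands on the +y landing (scene 360,255), so the −y landing is the free one. The carton is at (295,220) and the crank grip near (208,152). Next I'll zoom in to get precise points.

```bash
cat > h.py <<'E'
import numpy as np, cv2
from scipy.spatial.transform import Rotation as R
from workcell import monitor, grab_frame
def Rm(f):
    q=np.array(f["rotation"]); return R.from_quat([q[1],q[2],q[3],q[0]]).as_matrix()
def ray(f,u,v,fish=False):
    a=np.array([(u-f["cx"])/f["fx"],(v-f["cy"])/f["fy"]])
    if fish:
        t=np.hypot(*a); s=np.sin(t)/max(t,1e-9); d=np.array([a[0]*s,-a[1]*s,-np.cos(t)])
    else: d=np.array([a[0],-a[1],-1])
    d=Rm(f)@d; return np.array(f["eye"]),d/np.linalg.norm(d)
def onz(f,u,v,z,fish=False):
    e,d=ray(f,u,v,fish); return e+d*(z-e[2])/d[2]
def tri(f,p,g,q):
    e,d=ray(f,*p); e2,d2=ray(g,*q)
    A=np.stack([d,-d2],1); s=np.linalg.lstsq(A,e2-e,rcond=None)[0]
    a=e+d*s[0]; b=e2+d2*s[1]; return (a+b)/2, np.linalg.norm(a-b)
def proj(f,P):
    c=Rm(f).T@(np.array(P)-np.array(f["eye"])); return f["cx"]+f["fx"]*c[0]/-c[2], f["cy"]-f["fy"]*c[1]/-c[2]
E
python3 - <<'E'
import cv2
a=cv2.imread("pics/scene0.png")[130:330,190:400]; cv2.imwrite("pics/sc.png",cv2.resize(a,None,fx=3,fy=3,interpolation=cv2.INTER_CUBIC)[:600])
a=cv2.imread("pics/side0.png")[120:310,210:380]; cv2.imwrite("pics/sd.png",cv2.resize(a,None,fx=3,fy=3,interpolation=cv2.INTER_CUBIC))
E
```

```text
(no output)
```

View pics/sc.png

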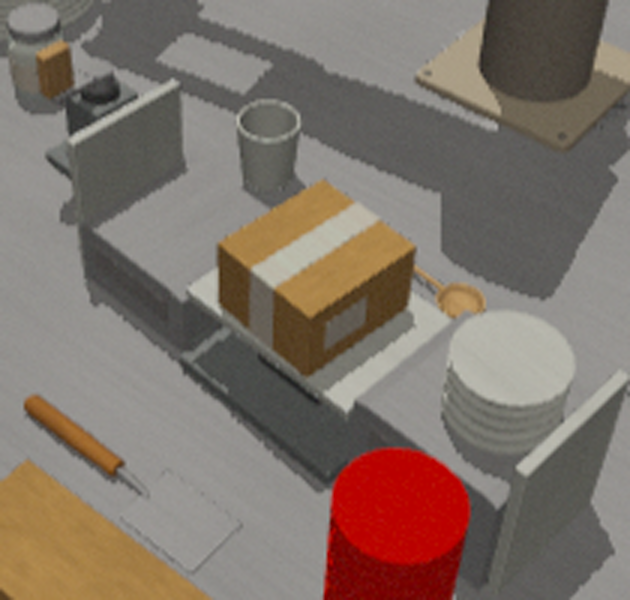

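View pics/sd.png

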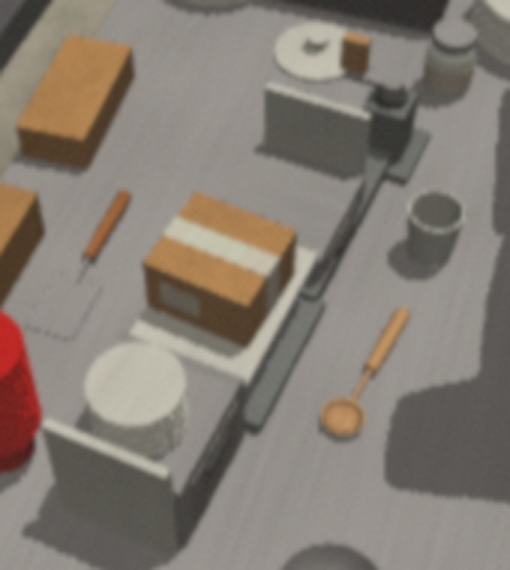

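The zoom shows the end-plate top corners, carton corners and grip clearly (3x crops, offsets scene 190,130 and side 210,120). I'll compute the lift frame from the end plates and cross-check it.

```bash
cat > t.py <<'E'
from h import *
f=grab_frame("scene"); g=grab_frame("side")
S=lambda u,v:(190+u/3-1/3,130+v/3-1/3); D=lambda u,v:(210+u/3-1/3,120+v/3-1/3)
for n,p in dict(RfrontS=(73,141),RbackS=(179,84),LfrontS=(520,472),LbackS=(626,376)).items(): print(n,np.round(onz(f,*S(*p),.175),4))
for n,p in dict(Lfront=(46,424),Lback=(175,476),Rfront=(267,89)).items(): print(n,np.round(onz(g,*D(*p),.175),4))
for n,p in dict(b=(326,181),l=(218,246),n=(309,320),r=(414,246)).items(): print('cartonS',n,np.round(onz(f,*S(*p),.18),4))
for n,p in dict(b=(197,193),r=(297,236),n=(252,305),l=(146,261)).items(): print('cartonD',n,np.round(onz(g,*D(*p),.18),4))
for n,p in dict(l=(188,290),n=(347,403)).items(): print('platS',n,np.round(onz(f,*S(*p),.10),4))
for z in (.07,.13):
  for n,p in dict(Rf=(88,226),n=(180,310)).items(): print('landS',z,n,np.round(onz(f,*S(*p),z),4))
print('grip',tri(f,S(55,50),g,D(356,40)))
E
python3 t.py
```

```text
RfrontS [ 0.5994 -0.1844  0.175 ]
RbackS [ 0.4662 -0.1673  0.175 ]
LfrontS [0.6569 0.3531 0.175 ]
LbackS [0.5203 0.3691 0.175 ]
Lfront [0.6501 0.355  0.175 ]
Lback [0.5086 0.3668 0.175 ]
Rfront [ 0.5974 -0.1793  0.175 ]
cartonS b [0.4926 0.0413 0.18  ]
cartonS l [0.6229 0.0215 0.18  ]
cartonS n [0.6408 0.1376 0.18  ]
cartonS r [0.5113 0.1539 0.18  ]
cartonD b [0.6162 0.0194 0.18  ]
cartonD r [0.4881 0.0441 0.18  ]
cartonD n [0.5042 0.1519 0.18  ]
cartonD l [0.6335 0.1326 0.18  ]
platS l [ 0.6243 -0.0161  0.1   ]
platS n [0.6367 0.1796 0.1   ]
landS 0.07 Rf [ 0.6017 -0.1744  0.07  ]
landS 0.07 n [ 0.6281 -0.0242  0.07  ]
landS 0.13 Rf [ 0.6436 -0.1252  0.13  ]
landS 0.13 n [0.6682 0.015  0.13  ]
grip (array([ 0.515216  , -0.29531465,  0.18417486]), np.float64(0.0003695844434309367))
```

Lift yaw is about −6° and its origin about (0.558, 0.091). The grip measures (0.515,−0.295,0.184), matching the expected top height. The free landing is the low one, about 70 mm. I'll move above it to refine the pose with the wrist camera, then probe heights by touch.

>>> step_arm(
  moves=[3, 4, 6, 0, 0, 7, 6, 8, 10, 0, 0, 14, 9, 12, 10, 0, 0, 21, 12, 16, 10, 0, 0, 28, 15, 20, 10, 0, 0, 35, 18, 24, 10, 0, 0, 42, 21, 28, 10, 0, 0, 49, 24, 32, 10, 0, 0, 56, 27, 36, 10, 0, 0, 63, 30, 40, 10, 0, 0, 70],
  jaw=0,
)

```text
time: 1.2
tool_pos: [0.4268, -0.2074, 0.3187]
tcp_rot: [0.0, 0.741, 0.672, 0.0]
wrist_force: [0.5, -0.5, 0.2]
finger_gap: 0.0175
grip_force: 0.0
```

>>> step_arm(
  moves=[3, 4, 0, 0, 0, 0, 6, 8, 0, 0, 0, 0, 9.3, 11.3, 0, 0, 0, 0, 9.3, 11.3, 0, 0, 0, 0, 9.3, 11.3, 0, 0, 0, 0],
)

```text
time: 1.7
tool_pos: [0.5192, -0.0953, 0.318]
tcp_rot: [-0.001, 0.741, 0.671, -0.001]
wrist_force: [-0.3, -0.9, -0.5]
finger_gap: 0.0005
grip_force: 0.0
```

```bash
python3 - <<'E'
from h import *
f=grab_frame("wrist"); cv2.imwrite("pics/w1.png",f["img"]); print({k:v for k,v in f.items() if k!="img"})
s=monitor.get_state(); print(s["tool_pos"],s["tcp_rot"],s["time"],s["wrist_force"])
E
```

```text
{'fx': 325.19226210127806, 'fy': 325.19226210127806, 'cx': 282.40850247465045, 'cy': 204.5586340410674, 'eye': array([ 0.52658314, -0.03034911,  0.48493632]), 'rotation': array([ 0.99159121, -0.11936949,  0.00663015, -0.04953615])}
[ 0.51877171 -0.09627024  0.31826327] [-2.64875096e-04  7.42048337e-01  6.70346166e-01 -4.61056897e-04] 1.75 [-0.45967037 -1.24542548 -0.67475077]
```

View pics/w1.png

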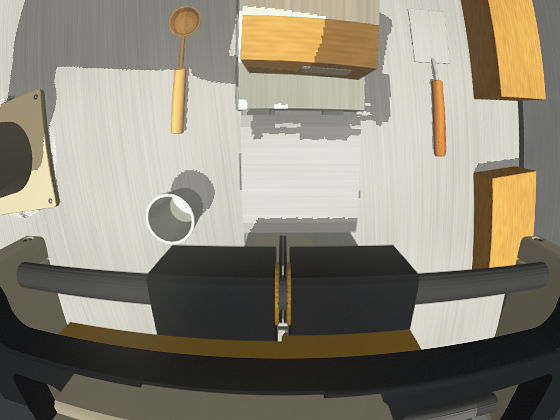

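The wrist view (up = +y) shows the free landing at columns 242–360, rows 112–218. The platform's −y edge runs (236,109)–(365,112), with the end plate near row 220–232.

```bash
python3 - <<'E'
from h import *
f=grab_frame("wrist")
for n,p,z in [("plat l",(236,109),.1),("plat r",(365,112),.1),("land l1",(241,140),.07),("land l2",(242,195),.07),("land r1",(360,140),.07),("land r2",(360,190),.07),("foot l",(246,218),.07),("foot r",(356,218),.07),("platetop l",(246,233),.175),("carton base l",(240,73),.1)]:
    print(n,np.round(onz(f,*p,z,True)[:2],4))
a=f["img"]
g=cv2.cvtColor(a,cv2.COLOR_BGR2GRAY)
for row in (150,165,180): print(row,g[row,232:250].tolist(),g[row,352:368].tolist())
E
```

```text
plat l [ 0.4737 -0.0042]
plat r [ 0.626  -0.0217]
land l1 [ 0.4716 -0.0425]
land l2 [ 0.4641 -0.1141]
land r1 [ 0.6241 -0.0569]
land r2 [ 0.6199 -0.1229]
foot l [ 0.4653 -0.1457]
foot r [ 0.6126 -0.161 ]
platetop l [ 0.4786 -0.1324]
carton base l [0.4829 0.0384]
150 [216, 213, 214, 212, 217, 214, 210, 209, 208, 218, 220, 219, 219, 219, 220, 220, 220, 220] [226, 225, 225, 225, 224, 225, 226, 224, 221, 215, 213, 217, 219, 216, 214, 219]
165 [213, 214, 213, 212, 213, 216, 220, 179, 129, 204, 227, 224, 224, 224, 223, 224, 223, 224] [224, 224, 224, 224, 225, 224, 225, 226, 216, 219, 215, 215, 218, 220, 216, 215]
180 [206, 210, 211, 213, 211, 212, 214, 201, 141, 165, 222, 224, 224, 225, 224, 223, 224, 223] [225, 224, 224, 224, 225, 224, 224, 218, 216, 219, 218, 211, 214, 219, 221, 215]
```

>>> step_arm(
  moves=[1, 0, -5, 0, 0, 0, 1, 0, -10, 0, 0, 0, 1, 0, -15, 0, 0, 0, 1, 0, -20, 0, 0, 0, 1, 0, -23, 0, 0, 0, 1, 0, -23.6, 0, 0, 0, 1, 0, -23.6, 0, 0, 0, 1, 0, -23.6, 0, 0, 0],
)

```text
time: 2.6
tool_pos: [0.5288, -0.0976, 0.0831]
tcp_rot: [0.0, 0.743, 0.669, 0.0]
wrist_force: [0.6, 0.0, -0.1]
finger_gap: 0.0004
grip_force: 0.0
```

>>> step_arm(
  moves=[0, 0, -0.1, 0, 0, 0, 0, 0, -0.2, 0, 0, 0, 0, 0, -0.3, 0, 0, 0, 0, 0, -0.3, 0, 0, 0],
)

```text
time: 3.0
tool_pos: [0.5292, -0.0968, 0.0811]
tcp_rot: [0.0, 0.742, 0.67, -0.0]
wrist_force: [-5.6, 0.4, 11.5]
finger_gap: 0.0004
grip_force: 5.4
```

>>> step_arm(
  moves=[0, 0, 0, 0, 0, 0, 0, 0, -0.1, 0, 0, 0, 0, 0, -0.1, 0, 0, 0],
)

```text
time: 3.3
tool_pos: [0.5293, -0.0968, 0.0811]
tcp_rot: [0.001, 0.742, 0.67, -0.0]
wrist_force: [-10.2, 0.9, 18.2]
finger_gap: 0.0004
grip_force: 9.6
```

Contact at TCP z ≈ 0.081, within the 58–82 mm range, so the platform needs about −19 mm (crank about −171°). Going to the grip.

>>> step_arm(
  moves=[0, 0, 5, 0, 0, 0, 0, 0, 10, 0, 0, 0, 0, 0, 15, 0, 0, 0, 0, 0, 18, 0, 0, 8, 0, -4, 18, 0, 0, 16, -0.5, -8, 18, 0, 0, 24, -1, -12, 18, 0, 0, 32, -1.5, -16, 18, 0, 0, 40, -1.5, -19.9, 18, 0, 0, 48, -1.5, -19.9, 18, 0, 0, 56],
)

```text
time: 4.3
tool_pos: [0.5129, -0.2997, 0.2581]
tcp_rot: [-0.0, 0.34, 0.94, -0.001]
wrist_force: [-0.3, 1.6, 0.2]
finger_gap: 0.0003
grip_force: 0.0
```

>>> step_arm(
  moves=[0, 0, 0, 0, 0, 8, 0, 0, 0, 0, 0, 16, 0, 0, 0, 0, 0, 24, 0, 0, 0, 0, 0, 33.5, 0, 0, 0, 0, 0, 33.5, 0, 0, 0, 0, 0, 33.5, 0, 0, 0, 0, 0, 33.5],
  jaw=1,
)

```text
time: 5.0
tool_pos: [0.514, -0.2952, 0.2586]
tcp_rot: [0.0, 0.057, 0.998, -0.0]
wrist_force: [0.7, 1.0, 0.7]
finger_gap: 0.0519
grip_force: 0.0
```

```bash
python3 - <<'E'
from h import *
f=grab_frame("wrist"); cv2.imwrite("pics/w2.png",f["img"])
s=monitor.get_state(); print(s["tool_pos"],s["tcp_rot"],s["time"],s["wrist_force"],s["joint_pos"])
E
```

```text
[ 0.51404054 -0.29523288  0.258626  ] [ 4.75141200e-06  5.68591579e-02  9.98382209e-01 -3.59955245e-05] 5.05 [ 0.18085049 -0.84462468 -0.0398054 ] [-6.07779355e-01  9.75102696e-02  1.45120018e+00 -5.63801231e-05
  1.59283643e+00 -2.06479725e+00]
```

View pics/w2.png

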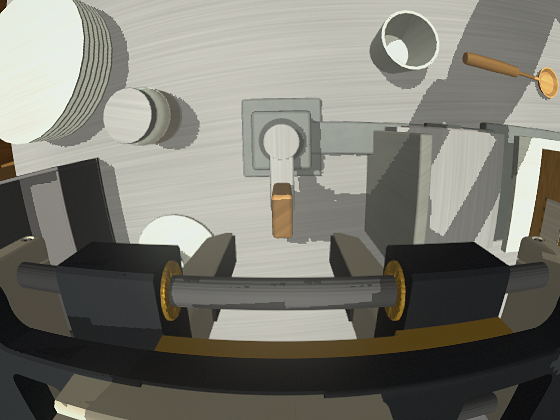

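The grip sits centred between the open fingers (column 282, rows 195–238). Checking its fore-aft position and axis.

```bash
python3 - <<'E'
from h import *
f=grab_frame("wrist")
for p,z in [((273,196),.185),((291,196),.185),((273,237),.185),((291,237),.185),((282,142),.131)]: print(np.round(onz(f,*p,z,True),4))
print(f["eye"])
E
```

```text
[ 0.5008 -0.3008  0.185 ]
[ 0.5024 -0.2873  0.185 ]
[ 0.5334 -0.3048  0.185 ]
[ 0.535  -0.2908  0.185 ]
[ 0.4637 -0.2898  0.131 ]
[ 0.44977586 -0.28784799  0.42558627]
```

>>> step_arm(
  moves=[0.2, 0, -4, 0, 0, -0.3, 0.2, 0, -8, 0, 0, -0.3, 0.2, 0, -10.5, 0, 0, -0.3, 0.2, 0, -11.2, 0, 0, -0.3, 0.2, 0, -11.2, 0, 0, -0.3],
)

```text
time: 5.6
tool_pos: [0.5154, -0.2948, 0.1457]
tcp_rot: [-0.001, 0.058, 0.998, 0.001]
wrist_force: [0.5, -0.3, 0.8]
finger_gap: 0.0925
grip_force: 0.0
```

>>> step_arm(
  moves=[0, 0, 0, 0, 0, 0, 0, 0, 0, 0, 0, 0, 0, 0, 0, 0, 0, 0, 0, 0, 0, 0, 0, 0, 0, 0, 0, 0, 0, 0, 0, 0, 0, 0, 0, 0],
  jaw=0,
  squeeze=30,
)

```text
time: 6.2
tool_pos: [0.5161, -0.2953, 0.1468]
tcp_rot: [0.0, 0.058, 0.998, -0.0]
wrist_force: [-0.3, -0.3, -0.7]
finger_gap: 0.0495
grip_force: 0.0
```

```bash
cat > arc.py <<'E'
import sys,numpy as np
# args: start arm angle deg(world), start turn list
a0,n,step=float(sys.argv[1]),int(sys.argv[2]),float(sys.argv[3]); R=5.5
for i in range(1,n+1):
    t=np.radians(a0+i*step); b=np.radians(a0)
    print(round(R*(np.cos(t)-np.cos(b)),2),round(R*(np.sin(t)-np.sin(b)),2),0,0,0,round(i*step,2),sep=', ',end=', ')
print()
E
python3 arc.py -6.5 10 -7; python3 arc.py -76.5 10 -7; python3 arc.py -146.5 5 -6
```

```text
-0.12, -0.66, 0, 0, 0, -7.0, -0.31, -1.3, 0, 0, 0, -14.0, -0.59, -1.92, 0, 0, 0, -21.0, -0.93, -2.49, 0, 0, 0, -28.0, -1.35, -3.02, 0, 0, 0, -35.0, -1.82, -3.5, 0, 0, 0, -42.0, -2.35, -3.91, 0, 0, 0, -49.0, -2.93, -4.26, 0, 0, 0, -56.0, -3.54, -4.53, 0, 0, 0, -63.0, -4.18, -4.73, 0, 0, 0, -70.0, 
-0.66, -0.12, 0, 0, 0, -7.0, -1.33, -0.15, 0, 0, 0, -14.0, -2.0, -0.1, 0, 0, 0, -21.0, -2.66, 0.02, 0, 0, 0, -28.0, -3.3, 0.23, 0, 0, 0, -35.0, -3.91, 0.51, 0, 0, 0, -42.0, -4.48, 0.87, 0, 0, 0, -49.0, -5.0, 1.29, 0, 0, 0, -56.0, -5.47, 1.78, 0, 0, 0, -63.0, -5.87, 2.31, 0, 0, 0, -70.0, 
-0.29, 0.5, 0, 0, 0, -6.0, -0.53, 1.02, 0, 0, 0, -12.0, -0.71, 1.57, 0, 0, 0, -18.0, -0.84, 2.13, 0, 0, 0, -24.0, -0.9, 2.7, 0, 0, 0, -30.0,
```

>>> step_arm(
  moves=[0, 0, 0, 0, 0, 0, 0, 0, 0, 0, 0, 0, 0, 0, 0, 0, 0, 0, 0, 0, 0, 0, 0, 0, 0, 0, 0, 0, 0, 0, 0, 0, 0, 0, 0, 0, 0, 0, 0, 0, 0, 0],
)

```text
time: 6.9
tool_pos: [0.516, -0.2957, 0.1466]
tcp_rot: [0.0, 0.058, 0.998, -0.0]
wrist_force: [1.5, -4.2, -2.1]
finger_gap: 0.016
grip_force: 29.9
```

>>> step_arm(
  moves=[-0.12, -0.66, 0, 0, 0, -7, -0.31, -1.3, 0, 0, 0, -14, -0.59, -1.92, 0, 0, 0, -21, -0.59, -1.92, 0, 0, 0, -21],
)

```text
time: 7.3
tool_pos: [0.51, -0.3156, 0.1466]
tcp_rot: [0.0, 0.241, 0.97, -0.001]
wrist_force: [1.1, -6.6, -2.1]
finger_gap: 0.0158
grip_force: 29.9
```

```bash
python3 arc.py -27.5 10 -7; python3 arc.py -97.5 10 -8; 
```

```text
-0.35, -0.58, 0, 0, 0, -7.0, -0.76, -1.1, 0, 0, 0, -14.0, -1.23, -1.58, 0, 0, 0, -21.0, -1.76, -1.99, 0, 0, 0, -28.0, -2.34, -2.34, 0, 0, 0, -35.0, -2.95, -2.61, 0, 0, 0, -42.0, -3.59, -2.81, 0, 0, 0, -49.0, -4.26, -2.93, 0, 0, 0, -56.0, -4.93, -2.96, 0, 0, 0, -63.0, -5.6, -2.91, 0, 0, 0, -70.0, 
-0.75, 0.15, 0, 0, 0, -8.0, -1.48, 0.41, 0, 0, 0, -16.0, -2.16, 0.76, 0, 0, 0, -24.0, -2.78, 1.21, 0, 0, 0, -32.0, -3.34, 1.74, 0, 0, 0, -40.0, -3.81, 2.34, 0, 0, 0, -48.0, -4.2, 3.0, 0, 0, 0, -56.0, -4.5, 3.71, 0, 0, 0, -64.0, -4.69, 4.45, 0, 0, 0, -72.0, -4.78, 5.21, 0, 0, 0, -80.0,
```

>>> step_arm(
  moves=[-0.35, -0.58, 0, 0, 0, -7, -0.76, -1.1, 0, 0, 0, -14, -1.23, -1.58, 0, 0, 0, -21, -1.76, -1.99, 0, 0, 0, -28, -2.34, -2.34, 0, 0, 0, -35, -2.95, -2.61, 0, 0, 0, -42, -3.59, -2.81, 0, 0, 0, -49, -4.26, -2.93, 0, 0, 0, -56, -4.93, -2.96, 0, 0, 0, -63, -5.6, -2.91, 0, 0, 0, -70],
)

```text
time: 8.3
tool_pos: [0.4549, -0.344, 0.1466]
tcp_rot: [0.001, 0.754, 0.657, 0.0]
wrist_force: [6.9, -5.3, -4.2]
finger_gap: 0.0159
grip_force: 30.0
```

>>> step_arm(
  moves=[-0.75, 0.15, 0, 0, 0, -8, -1.48, 0.41, 0, 0, 0, -16, -2.16, 0.76, 0, 0, 0, -24, -2.78, 1.21, 0, 0, 0, -32, -3.34, 1.74, 0, 0, 0, -40, -3.81, 2.34, 0, 0, 0, -48, -4.2, 3, 0, 0, 0, -56, -4.5, 3.71, 0, 0, 0, -64, -4.69, 4.45, 0, 0, 0, -72, -4.78, 5.21, 0, 0, 0, -80],
)

```text
time: 9.3
tool_pos: [0.4081, -0.2919, 0.1466]
tcp_rot: [0.001, 1.0, 0.018, 0.002]
wrist_force: [15.9, -9.0, -13.7]
finger_gap: 0.0163
grip_force: 30.0
```

>>> step_arm(
  moves=[0, 0, 0, 0, 0, 0, 0, 0, 0, 0, 0, 0],
)

```text
time: 9.5
tool_pos: [0.4081, -0.2912, 0.1466]
tcp_rot: [0.0, 1.0, 0.021, 0.002]
wrist_force: [10.8, -4.2, -9.5]
finger_gap: 0.0161
grip_force: 30.4
```

```bash
python3 - <<'E'
from h import *
s=monitor.get_state(); q=s["tcp_rot"]; a=np.degrees(2*np.arctan2(q[2],q[1])); print(a,s["wrist_force"],s["time"])
ax=np.array([0.516-.0546,-.2955+.0062]); d=s["tool_pos"][:2]-ax; print(d,np.hypot(*d),np.degrees(np.arctan2(d[1],d[0])))
f=grab_frame("scene"); cv2.imwrite("pics/s3.png",cv2.resize(f["img"][150:320,190:400],None,fx=3.5,fy=3.5,interpolation=cv2.INTER_CUBIC))
E
```

```text
2.3673362619452925 [10.76371144 -4.18655018 -9.51358145] 9.5
[-0.05329742 -0.00191868] 0.05333194207536597 -177.9382736556721
```

View pics/s3.png

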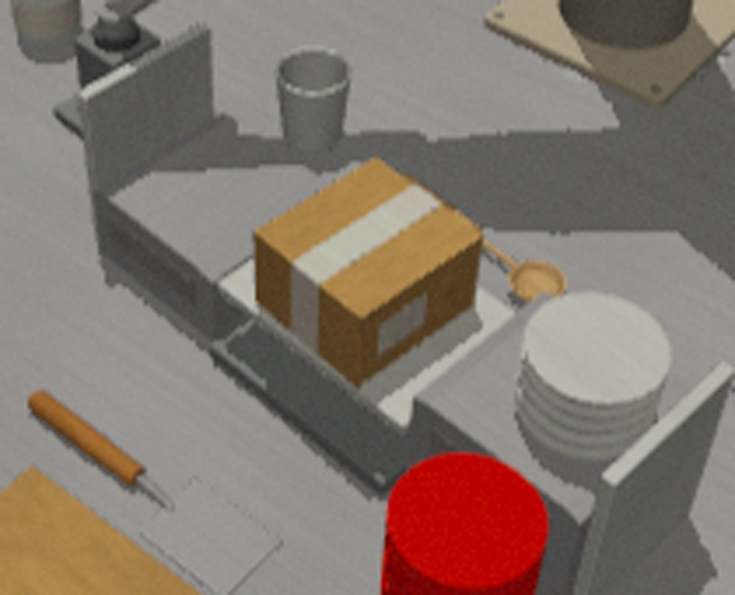

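Platform is lowered and its front edge now looks in line with the free landing's. Releasing the crank and probing the platform height.

>>> step_arm(
  moves=[0, 0, 0, 0, 0, 0, 0, 0, 0, 0, 0, 0, 0, 0, 0, 0, 0, 0, 0, 0, 0, 0, 0, 0, 0, 0, 0, 0, 0, 0, 0, 0, 0, 0, 0, 0, 0, 0, 3, 0, 0, 0, 0, 0, 7, 0, 0, 0, 0, 0, 11, 0, 0, 0, 0, 0, 11, 0, 0, 0],
  jaw=0.5,
)

```text
time: 10.55
tool_pos: [0.4086, -0.2934, 0.2636]
tcp_rot: [0.004, 1.0, 0.02, 0.004]
wrist_force: [0.8, -0.6, 1.1]
finger_gap: 0.0466
grip_force: 0.0
```

>>> step_arm(
  moves=[2, 3, 0, 0, 0, 8.1, 4, 6, 0, 0, 0, 16.2, 5.5, 9, 0, 0, 0, 24.3, 7, 12, 0, 0, 0, 32.4, 8.5, 15, 0, 0, 0, 40.5, 10, 18, 0, 0, 0, 48.6, 11.5, 22, 0, 0, 0, 56.7, 13, 26, 0, 0, 0, 64.8, 14.2, 29.1, 0, 0, 0, 73, 14.2, 29.1, 0, 0, 0, 81.3],
  jaw=0,
)

```text
time: 11.55
tool_pos: [0.5489, 0.0035, 0.2557]
tcp_rot: [-0.001, 0.742, 0.671, 0.0]
wrist_force: [-0.8, -0.7, -0.2]
finger_gap: 0.0004
grip_force: 0.0
```

>>> step_arm(
  moves=[0, 0, -4, 0, 0, 0, 0, 0, -8, 0, 0, 0, 0, 0, -12, 0, 0, 0, 0, 0, -15, 0, 0, 0, 0, 0, -16.5, 0, 0, 0, 0, 0, -16.9, 0, 0, 0, 0, 0, -16.9, 0, 0, 0, 0, 0, -16.9, 0, 0, 0],
)

```text
time: 12.35
tool_pos: [0.5498, -0.0006, 0.0896]
tcp_rot: [0.001, 0.745, 0.667, 0.001]
wrist_force: [0.1, -0.2, 0.0]
finger_gap: 0.0007
grip_force: 0.0
```

>>> step_arm(
  moves=[0, 0, -0.2, 0, 0, 0, 0, 0, -0.4, 0, 0, 0, 0, 0, -0.6, 0, 0, 0, 0, 0, -0.7, 0, 0, 0, 0, 0, -0.7, 0, 0, 0],
)

```text
time: 12.85
tool_pos: [0.5484, -0.0005, 0.081]
tcp_rot: [0.0, 0.745, 0.667, 0.0]
wrist_force: [-1.8, 0.4, 3.5]
finger_gap: 0.0005
grip_force: 1.8
```

>>> step_arm(
  moves=[0, 0, -0.1, 0, 0, 0, 0, 0, -0.1, 0, 0, 0, 0, 0, -0.1, 0, 0, 0],
)

```text
time: 13.15
tool_pos: [0.5485, -0.0004, 0.0809]
tcp_rot: [0.0, 0.745, 0.667, 0.0]
wrist_force: [-6.6, 1.1, 12.8]
finger_gap: 0.0002
grip_force: 6.0
```

Platform touches at 0.0809 against the landing's 0.0811, so they are level. Next, behind the carton with open fingers (two contact points) to push it squarely.

>>> step_arm(
  moves=[0, 0, 5, 0, 0, 0, 0, 0, 10, 0, 0, 0, 0, 0, 15, 0, 0, 0, 0, 0, 18, 0, 0, 0, 0.5, 4, 18, 0, 0, 0, 1.1, 8, 18, 0, 0, 0, 1.7, 12, 18, 0, 0, 0, 2.2, 16, 18, 0, 0, 0, 2.6, 18.4, 18, 0, 0, 0, 2.6, 18.4, 18, 0, 0, 0],
  jaw=1,
)

```text
time: 14.15
tool_pos: [0.574, 0.1867, 0.259]
tcp_rot: [-0.001, 0.744, 0.668, -0.0]
wrist_force: [-0.9, -0.6, 0.5]
finger_gap: 0.076
grip_force: 0.0
```

>>> step_arm(
  moves=[0, 0, 0, 0, 0, 0, 0, 0, 0, 0, 0, 0, 0, 0, 0, 0, 0, 0, 0, 0, 0, 0, 0, 0],
)

```text
time: 14.55
tool_pos: [0.5745, 0.1825, 0.2598]
tcp_rot: [0.0, 0.746, 0.666, 0.0]
wrist_force: [-0.5, 0.2, -0.3]
finger_gap: 0.0932
grip_force: 0.0
```

```bash
python3 - <<'E'
from h import *
f=grab_frame("wrist"); cv2.imwrite("pics/w4.png",f["img"])
s=monitor.get_state(); print(s["tool_pos"],s["tcp_rot"],s["time"],s["wrist_force"],s["finger_gap"])
g=grab_frame("scene"); m=cv2.inRange(cv2.cvtColor(g["img"],cv2.COLOR_BGR2HSV),(8,110,60),(22,255,255)); 
E
```

```text
[0.57446566 0.18269644 0.25980128] [1.03514032e-04 7.45658561e-01 6.66328217e-01 8.39380753e-05] 14.6 [ 0.7180301  -0.76044613 -0.33016934] 0.09297271927990512
```

View pics/w4.png

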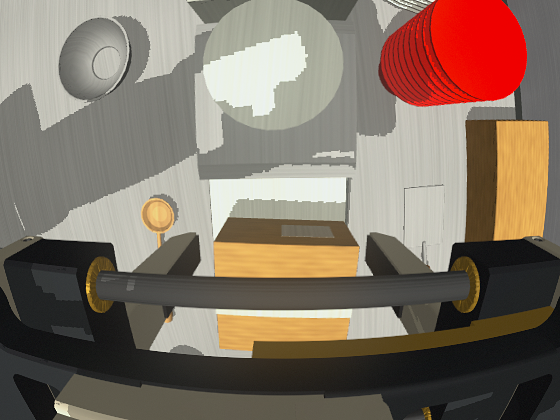

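The view shows the carton's +y side: top edge (215,243)–(358,245), base edge about (222,218)–(351,222). The stack is at (272,62) and the fingers straddle the strip. Measuring the face position.

```bash
python3 - <<'E'
from h import *
f=grab_frame("wrist")
th=np.radians(-6.3); M=np.array([[np.cos(th),np.sin(th)],[-np.sin(th),np.cos(th)]]); o=np.array([.56,.09])
for n,p,z in [("top l",(215,243),.161),("top r",(358,245),.161),("base l",(222,218),.081),("base r",(351,221),.081),("stack near",(272,130),.196),("plat l",(210,180),.081),("plat r",(350,178),.081),("stack l",(203,65),.196),("stack r",(342,65),.196)]:
    w=onz(f,*p,z,True)[:2]; print(n,np.round(w,4),np.round(M@(w-o),4))
E
```

```text
top l [0.5121 0.1552] [-0.0548  0.0595]
top r [0.6378 0.1389] [0.072  0.0572]
base l [0.5041 0.156 ] [-0.0628  0.0595]
base r [0.6476 0.1362] [0.082  0.0555]
stack near [0.5749 0.2462] [-0.0023  0.1569]
plat l [0.4974 0.2002] [-0.0743  0.1027]
plat r [0.6496 0.1852] [0.0787 0.1044]
stack l [0.5313 0.3001] [-0.0516  0.2057]
stack r [0.6295 0.2881] [0.0473 0.2045]
```

>>> step_arm(
  moves=[0.4, 0, -4, 0, 0, 0, 0.4, 0, -8, 0, 0, 0, 0.4, 0, -12, 0, 0, 0, 0.4, 0, -15, 0, 0, 0, 0.4, 0, -16.5, 0, 0, 0, 0.4, 0, -16.8, 0, 0, 0, 0.4, 0, -16.8, 0, 0, 0],
)

```text
time: 15.4
tool_pos: [0.5789, 0.1836, 0.0925]
tcp_rot: [0.0, 0.745, 0.667, 0.0]
wrist_force: [0.8, 0.2, 0.7]
finger_gap: 0.093
grip_force: 0.0
```

>>> step_arm(
  moves=[-0.06, -0.5, 0, 0, 0, 0, -0.11, -1, 0, 0, 0, 0, -0.17, -1.5, 0, 0, 0, 0, -0.22, -2, 0, 0, 0, 0, -0.27, -2.4, 0, 0, 0, 0, -0.31, -2.8, 0, 0, 0, 0, -0.35, -3.2, 0, 0, 0, 0, -0.4, -3.6, 0, 0, 0, 0, -0.44, -4, 0, 0, 0, 0, -0.48, -4.4, 0, 0, 0, 0],
)

```text
time: 16.4
tool_pos: [0.5738, 0.1396, 0.0919]
tcp_rot: [0.0, 0.745, 0.667, 0.0]
wrist_force: [1.3, 5.3, 1.7]
finger_gap: 0.0932
grip_force: 2.5
```

>>> step_arm(
  moves=[-0.04, -0.4, 0, 0, 0, 0, -0.09, -0.8, 0, 0, 0, 0, -0.13, -1.2, 0, 0, 0, 0, -0.18, -1.6, 0, 0, 0, 0, -0.22, -2, 0, 0, 0, 0, -0.27, -2.4, 0, 0, 0, 0, -0.31, -2.8, 0, 0, 0, 0, -0.35, -3.2, 0, 0, 0, 0, -0.4, -3.6, 0, 0, 0, 0, -0.44, -4, 0, 0, 0, 0],
)

```text
time: 17.4
tool_pos: [0.5694, 0.0995, 0.0919]
tcp_rot: [0.0, 0.745, 0.667, 0.0]
wrist_force: [1.4, 5.4, 2.2]
finger_gap: 0.0932
grip_force: 2.7
```

>>> step_arm(
  moves=[-0.04, -0.4, 0, 0, 0, 0, -0.09, -0.8, 0, 0, 0, 0, -0.13, -1.2, 0, 0, 0, 0, -0.18, -1.6, 0, 0, 0, 0, -0.22, -2, 0, 0, 0, 0, -0.27, -2.4, 0, 0, 0, 0, -0.31, -2.8, 0, 0, 0, 0, -0.35, -3.2, 0, 0, 0, 0, -0.4, -3.6, 0, 0, 0, 0, -0.44, -4, 0, 0, 0, 0],
)

```text
time: 18.4
tool_pos: [0.565, 0.0596, 0.0919]
tcp_rot: [0.0, 0.745, 0.667, 0.0]
wrist_force: [0.4, 5.7, 3.5]
finger_gap: 0.0932
grip_force: 2.9
```

>>> step_arm(
  moves=[-0.04, -0.4, 0, 0, 0, 0, -0.09, -0.8, 0, 0, 0, 0, -0.13, -1.2, 0, 0, 0, 0, -0.18, -1.6, 0, 0, 0, 0, -0.22, -2, 0, 0, 0, 0, -0.27, -2.4, 0, 0, 0, 0, -0.31, -2.8, 0, 0, 0, 0, -0.35, -3.2, 0, 0, 0, 0, -0.4, -3.6, 0, 0, 0, 0, -0.44, -4, 0, 0, 0, 0],
)

```text
time: 19.4
tool_pos: [0.5606, 0.0196, 0.092]
tcp_rot: [0.0, 0.745, 0.667, 0.0]
wrist_force: [1.0, 5.7, 3.9]
finger_gap: 0.0932
grip_force: 3.0
```

>>> step_arm(
  moves=[-0.04, -0.4, 0, 0, 0, 0, -0.09, -0.8, 0, 0, 0, 0, -0.13, -1.2, 0, 0, 0, 0, -0.18, -1.6, 0, 0, 0, 0, -0.22, -2, 0, 0, 0, 0, -0.27, -2.4, 0, 0, 0, 0, -0.31, -2.8, 0, 0, 0, 0, -0.35, -3.2, 0, 0, 0, 0, -0.4, -3.6, 0, 0, 0, 0, -0.44, -4, 0, 0, 0, 0],
)

```text
time: 20.4
tool_pos: [0.5561, -0.0203, 0.092]
tcp_rot: [0.0, 0.745, 0.667, 0.0]
wrist_force: [0.9, 6.0, 3.8]
finger_gap: 0.093
grip_force: 3.0
```

>>> step_arm(
  moves=[-0.03, -0.3, 0, 0, 0, 0, -0.06, -0.6, 0, 0, 0, 0, -0.1, -0.9, 0, 0, 0, 0, -0.13, -1.2, 0, 0, 0, 0, -0.17, -1.5, 0, 0, 0, 0, -0.2, -1.8, 0, 0, 0, 0, -0.22, -2, 0, 0, 0, 0, -0.24, -2.2, 0, 0, 0, 0],
)

```text
time: 21.2
tool_pos: [0.5537, -0.0423, 0.092]
tcp_rot: [0.0, 0.745, 0.667, 0.0]
wrist_force: [1.1, 6.3, 3.6]
finger_gap: 0.0933
grip_force: 3.1
```

>>> step_arm(
  moves=[-0.02, -0.15, 0, 0, 0, 0, -0.03, -0.3, 0, 0, 0, 0, -0.05, -0.4, 0, 0, 0, 0, -0.05, -0.4, 0, 0, 0, 0],
)

```text
time: 21.6
tool_pos: [0.5532, -0.0434, 0.092]
tcp_rot: [-0.001, 0.744, 0.668, 0.002]
wrist_force: [-0.0, 19.7, 6.2]
finger_gap: 0.0931
grip_force: 9.6
```

>>> step_arm(
  moves=[-0.01, -0.1, 0, 0, 0, 0, -0.01, -0.1, 0, 0, 0, 0, -0.01, -0.1, 0, 0, 0, 0],
)

```text
time: 21.9
tool_pos: [0.5531, -0.0434, 0.092]
tcp_rot: [-0.002, 0.744, 0.668, 0.002]
wrist_force: [-2.1, 23.5, 5.7]
finger_gap: 0.093
grip_force: 11.8
```

>>> step_arm(
  moves=[0.05, 0.5, 0, 0, 0, 0, 0.2, 2, 0, 0, 0, 0, 0.4, 4, 0, 0, 0, 0, 0.6, 6, 3, 0, 0, 0, 0.6, 6, 8, 0, 0, 0, 0.6, 6, 13, 0, 0, 0, 0.6, 6, 17, 0, 0, 0, 0.6, 6, 17, 0, 0, 0],
)

```text
time: 22.7
tool_pos: [0.5621, 0.0124, 0.2693]
tcp_rot: [0.004, 0.745, 0.667, 0.004]
wrist_force: [0.9, 0.5, 0.7]
finger_gap: 0.0932
grip_force: 0.0
```

```bash
python3 - <<'E'
from h import *
s=monitor.get_state(); print(s["tool_pos"],s["time"],s["wrist_force"])
g=grab_frame("wrist"); f=grab_frame("scene")
a=cv2.resize(f["img"][130:330,190:400],None,fx=2,fy=2,interpolation=cv2.INTER_CUBIC); b=g["img"][:260,100:460]
o=np.zeros((400,780,3),np.uint8); o[:,:420]=a; o[:260,420:]=b; cv2.imwrite("pics/end.png",o)
E
```

```text
[0.56206979 0.01237557 0.26933817] 22.7 [0.88113957 0.5492861  0.68225798]
```

View pics/end.png

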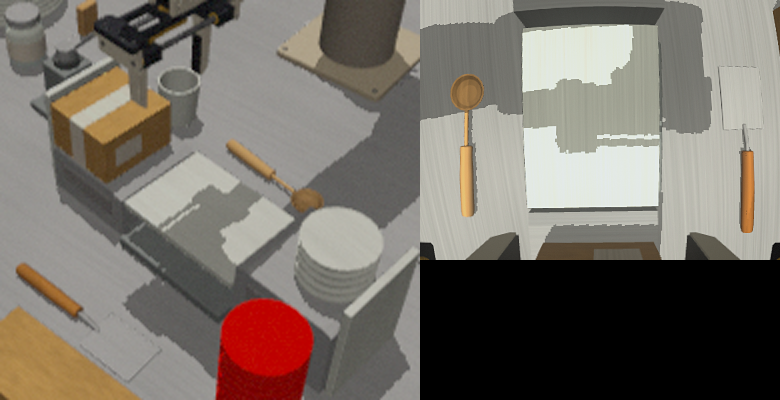

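The carton stands upright on the free landing against the end plate, and nothing else has moved. One quick check of its rear edge, then I'll hand in.

```bash
python3 - <<'E'
from h import *
f=grab_frame("wrist"); g=f["img"]
th=np.radians(-6.3); M=np.array([[np.cos(th),np.sin(th)],[-np.sin(th),np.cos(th)]]); o=np.array([.56,.09])
hsv=cv2.cvtColor(g,cv2.COLOR_BGR2HSV)
for c in (230,260,310,330):
    col=hsv[225:262,c,1]; r=225+int(np.argmax(np.diff(col.astype(int))))+1
    print(c,r,np.round(M@(onz(f,c,r,.081,True)[:2]-o),4))
E
```

```text
230 245 [-0.0515 -0.1449]
260 245 [-0.0167 -0.1446]
310 244 [ 0.0406 -0.1436]
330 244 [ 0.0638 -0.1439]
```

Rear edge sits at lift y ≈ −0.1445, against −0.145 when fully home, and is square.

```bash
python3 -c "
from workcell import hand_in
print(hand_in())"
```

```text
the job is handed in; nothing more can be done
None
```

The job is handed in: the platform is level with the free (lower) landing to about 0.2 mm, and the carton is upright, square and fully home against the end plate, with nothing else disturbed.

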